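# Comb the chasing punches into their grooved tray

## Task

Four chasing punches lie tumbled across the tray's grooves: take the rake by its handle, set it down in the clear strip of the tray and comb it across the grooves, its teeth bearing lightly on the floating bed (never more than 10 N) until each punch has dropped into a groove and all lie parallel. Move the punches with the rake only, never with the gripper. Then stand the rake upright on its cork mat, let go, and leave everything else on the table where it is.

Things in the scene. Friction and masses are not known exactly. Their poses are not given: they have to be found in the camera images.
- tray: dark wooden tray, fixed, outside 197 (x) by 148 (y) by 66 mm high, walls 6 mm. Origin: centre of its underside; x runs across the grooves, y along them. Inside (185 by 136) a green bed with white ridges has 12 grooves along y, pitch 15 mm, middles at x = -82.5 to +82.5 mm, 11.5 mm wide, 9.5 mm deep, ridges 3.5 mm wide, round-topped: a settled punch stands only 0.5 mm above the ridge tops
- tray_mouth (a point): middle of the tray's mouth, level with the wall tops. The bed floats on springs, moving straight down 1 mm per 3.2 N and springing back. With no rake on it the ridge tops lie somewhere 14 to 22 mm below this point: it varies from run to run and is not measured, find it by feel
- tray_clear (a point): a point level with the wall tops over the middle of the clear strip beside the -x wall (tray x = -72 mm): at the start no punch lies within 18 mm of it along x, so the rake can be set down here, its y along the tray's y. Combing goes from here towards the tray's +x
- rake: polished brass rake, 90 mm high, about 220 g, the same both ways round. Origin: centre of its underside, z up. Five teeth (runners 26 mm long along x, 6 mm wide, 24 mm apart along y, 24 mm high) under a cross bar 106 mm long along y, z 24 to 34 mm. The teeth slide along x on the ridge tops, push loose punches broadside before them and pass over settled ones
- rake_grip (a point): where to grasp the rake: middle of its upright wooden handle, 66 mm above the rake's underside. The handle is 20 mm thick along the rake's x (close the fingers this way), 44 mm along y, and reaches from 34 to 90 mm above the underside
- mat: cork mat, 80 (x) by 150 (y) by 6 mm thick, fixed to the table, on which the rake stands at the start; origin at the centre of its underside
- punch1: steel chasing punch, a round rod 10 mm thick and 112 mm long, 65 g, with a red band near its blunt end; origin at mid-length on its axis, x along the rod
- punch2: steel chasing punch, a round rod 10 mm thick and 112 mm long, 65 g, with a blue band near its blunt end; origin at mid-length on its axis, x along the rod
- punch3: steel chasing punch, a round rod 10 mm thick and 112 mm long, 65 g, with a yellow band near its blunt end; origin at mid-length on its axis, x along the rod
- punch4: steel chasing punch, a round rod 10 mm thick and 112 mm long, 65 g, with a black band near its blunt end; origin at mid-length on its axis, x along the rod
- bowl: pitch bowl on a cork ring, fixed, 144 mm across and 100 mm high, origin at the centre of its underside; leave alone. It and the mat take either side of the tray
- hammer: bystander: loose hammer lying on the table, 240 mm long, origin under it
- flask: bystander: purple flask, 72 mm across, 200 mm high, origin under it
- phone: bystander: black phone, 150 by 72 by 9 mm, origin under its centre
- case: bystander: clear plastic case, 190 by 70 by 24 mm, origin under its centre
- spare: bystander: dark spare punch with a green band, lying on the table, 10 by 112 mm, origin under its middle; it does not belong in the tray
- cup: bystander: blue mug, 72 mm across, 85 mm high, origin under it

How it is judged:
On the way, in this order (a step that is already met when the one before it is completed fails the run):
1. set down in the clear strip (its middle beyond 40 mm from the tray's middle towards -x), the rake bears on the tray's bed with more than 1 N (contact force between rake and tray above 1 N and z of rake in the frame of tray below 0.056 m and x of rake in the frame of tray below -0.04 m), for 0.2 s.
2. with the rake still bearing on the bed or on the punches in it, all four punches lie settled in grooves (angle between the x axis of each of punch1, punch2, punch3, punch4 and the y axis of tray, either way round below 0.05 rad and z of punch1 in the frame of tray between 0.03 and 0.0484 m and x of punch1 in the frame of tray between -0.092 and 0.092 m and y of punch1 in the frame of tray between -0.068 and 0.068 m and z of punch2 in the frame of tray between 0.03 and 0.0484 m and x of punch2 in the frame of tray between -0.092 and 0.092 m and y of punch2 in the frame of tray between -0.068 and 0.068 m and z of punch3 in the frame of tray between 0.03 and 0.0484 m and x of punch3 in the frame of tray between -0.092 and 0.092 m and y of punch3 in the frame of tray between -0.068 and 0.068 m and z of punch4 in the frame of tray between 0.03 and 0.0484 m and x of punch4 in the frame of tray between -0.092 and 0.092 m and y of punch4 in the frame of tray between -0.068 and 0.068 m and (contact force between rake and tray above 0.3 N or contact force between rake and punch1 above 0.3 N or contact force between rake and punch2 above 0.3 N or contact force between rake and punch3 above 0.3 N or contact force between rake and punch4 above 0.3 N)), for 0.1 s.
At the end, for the whole second after the job is handed in: all four punches rest inside the tray, down in its grooves (axis under 48.4 mm above the table and within 0.05 rad of the grooves), and the rake stands released and still on its cork mat, upright within 0.1 rad, within 30 mm (x) and 45 mm (y) of the mat's middle (angle between the x axis of each of punch1, punch2, punch3, punch4 and the y axis of tray, either way round below 0.05 rad and z of punch1 in the frame of tray between 0.03 and 0.0484 m and x of punch1 in the frame of tray between -0.092 and 0.092 m and y of punch1 in the frame of tray between -0.068 and 0.068 m and z of punch2 in the frame of tray between 0.03 and 0.0484 m and x of punch2 in the frame of tray between -0.092 and 0.092 m and y of punch2 in the frame of tray between -0.068 and 0.068 m and z of punch3 in the frame of tray between 0.03 and 0.0484 m and x of punch3 in the frame of tray between -0.092 and 0.092 m and y of punch3 in the frame of tray between -0.068 and 0.068 m and z of punch4 in the frame of tray between 0.03 and 0.0484 m and x of punch4 in the frame of tray between -0.092 and 0.092 m and y of punch4 in the frame of tray between -0.068 and 0.068 m and linear speed of each of punch1, punch2, punch3, punch4, rake below 0.02 m/s and angle between rake's own z axis and vertical below 0.1 rad and x of rake in the frame of mat between -0.03 and 0.03 m and y of rake in the frame of mat between -0.045 and 0.045 m and height (world z) of rake below 0.01 m and contact force between rake and mat above 0.5 N); the robot touches nothing.
It fails at once if the rake presses or knocks the tray or its bed with more than 10 N (contact force between rake and tray above 10 N).
It fails at once if the gripper or arm touches a punch of the tray (contact force between any of the fingers, the arm and punch1 above 0.5 N or contact force between any of the fingers, the arm and punch2 above 0.5 N or contact force between any of the fingers, the arm and punch3 above 0.5 N or contact force between any of the fingers, the arm and punch4 above 0.5 N).
It fails at once if a bystander is moved more than 20 mm (distance of any of hammer, flask, phone, case, spare, cup from where it was at the start of the episode above 0.02 m).
It also fails if it takes over 72 s, if anything falls off the work surface, if the arm or the gripper's body presses on something with over 40 N, if the wrist force passes 120 N, or if a joint passes its speed limit or range.

## Robot

A 7-joint arm with a two-finger parallel gripper is mounted at the origin on the work surface. World frame = base frame: x ahead of the robot, y to its left, z up, the work surface at z = 0. Lengths are in m, angles in rad, forces in N, time in s.
With the tool pointing down it reaches from about 0.4 to 0.75 m from the base axis. Payload 19.5 kg.
Tool frame: the origin (TCP) lies at the very end of the fingers, on their centre line; the grasp point (between the pads) lies 19 mm behind it; z points along the fingers, y is the line along which they close (so a half turn about z gives the same grasp; the last joint's range is limited). The gripper opens to 85 mm and grips with 20 to 120 N. Pads are 22 mm wide; open, the fingers measure 114 mm over their backs; the gripper's body (76 mm by 85 mm) begins 54 mm behind the grasp point. The pads swing forward as they close: fully open they stand 13 mm farther back than shut.
Start: joints at [-1.285, 0.707, -0.028, 1.485, 0.022, 0.951, -0.075], TCP at [0.185, 0.544, 0.231] pointing down, gripper open.
Joint ranges: [-2.71, 2.71], [-0.32, 2.16], [-1.57, 1.52], [0, 2.45], [-1.46, 4.6], [0, 2.02], [-2.83, 2.83]. Speed limits (rad/s): [1.89, 1.89, 2.57, 2.57, 3.01, 3.01, 3.01].

## Interface

Orientations are given as a 3x3 rotation matrix whose columns are the frame's x, y, z axes.
In Python, from cell import bot gives the robot as it stands. Calls block until the motion is done:
- bot.goto(position, orientation): joint-space move of the TCP to a pose.
- bot.line_to(position, orientation=None, v=0.15, guard=None): straight line of the TCP; orientation=None keeps the orientation; v is the mean speed in m/s. With guard (N) it stops when the force on the tool has changed by that much, and returns True; else False.
- bot.goto_joints(angles): joint-space move.
- bot.let_go() and bot.grab(squeeze=None): open the fingers fully, or close them until they stop; squeeze is the grip in N (None keeps the last).
- bot.sleep(seconds).
- bot.inverse_kinematics(position, orientation): joint angles nearest the present ones, or None.
- bot.grab_frame(name): name is "scene" or "side" or "wrist"; returns a dict with "frame" (480x640x3 uint8, red, green, blue), "z_map" (480x640 float32, m along the optical axis (not along the pixel's ray), 0 where there is no reading), "camera_matrix" (3x3 intrinsics, pixels), "dist" ([k1, k2, p1, p2, k3] as OpenCV has them; the pictures are not rectified), "rvec" (rotation vector, rad) and "tvec" (3), from world to camera coordinates, as OpenCV has them. Camera axes: x right, y down, z forward; pixel columns grow to the right and rows downward; lengths in m; the calibration is good to about 2 mm. A picture is of the moment at which its call begins.
A pose or a line that the arm cannot do raises bot.IKError and nothing moves.
- bot.job_done(): hands the job in; it is judged then, once.
Readings, each from a call of its own:
- bot.read_time_s(): time.
- bot.read_joint_positions(): joint angles.
- bot.read_joint_velocities(): joint speeds.
- bot.read_joint_torque(): joint torques, N m.
- bot.read_position(): TCP position.
- bot.read_tool_rot(): TCP orientation.
- bot.read_wrist_force(): force on the tool from outside, world axes, zero at the start.
- bot.read_moment(): the same for the moment, N m.
- bot.read_width(): finger opening in m.
- bot.read_grasp_force(): force on a finger pad.
Only numpy, scipy, OpenCV 4.12 (cv2) and the standard library are available. Lean on these libraries where they do the work, as an engineer would, in place of code of your own. Each camera call takes 0.05 s, during which the arm holds its last target. There are 200 camera calls.

## Working session

There is one attempt and no reset: what is moved stays moved. The work goes in short steps, each a Python script; the robot and the scene stay as the last script left them, time stands still between calls to the robot, and variables do not carry over. Pictures are saved under pics/ and viewed, at most 10 in all, crops included, and the job is handed in when it is done.

```bash
ls; mkdir -p pics
cat > h.py <<'E'
from cell import bot
import numpy as np, cv2
def snap(n,save=None):
    d=bot.grab_frame(n)
    if save: cv2.imwrite('pics/'+save,d['frame'][:,:,::-1])
    return d
def cam(d):
    R=cv2.Rodrigues(np.array(d['rvec'],float))[0]; t=np.array(d['tvec'],float).reshape(3)
    return R,t
def ray(d,uv,z):
    R,t=cam(d)
    p=cv2.undistortPoints(np.array(uv,float).reshape(-1,1,2),np.array(d['camera_matrix']),np.array(d['dist'])).reshape(-1,2)
    r=np.c_[p,np.ones(len(p))]@R; c=-R.T@t
    return c+r*((z-c[2])/r[:,2])[:,None]
def cloud(d):
    z=d['z_map']; v,u=np.mgrid[:480,:640]
    p=cv2.undistortPoints(np.c_[u.ravel(),v.ravel()].astype(float).reshape(-1,1,2),np.array(d['camera_matrix']),np.array(d['dist'])).reshape(-1,2)
    R,t=cam(d)
    P=np.c_[p,np.ones(len(p))]*z.reshape(-1,1)
    return ((P-t)@R).reshape(480,640,3)
E
python3 - <<'E'
from h import *
a=snap('scene','s0.png'); b=snap('side','d0.png')
for d in(a,b):
    R,t=cam(d); print(-R.T@t, R[2]);
E
```

```text
pics
[ 1.18282354 -0.22244885  1.18265642] [-0.4742306   0.16407789 -0.86497618]
[ 0.12694964 -0.78354811  1.07570061] [ 0.34011789  0.56281915 -0.75336208]
```

View pics/s0.png

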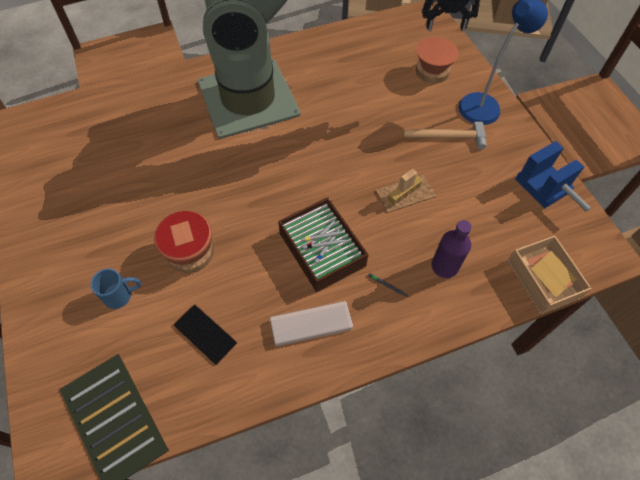

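View pics/d0.png

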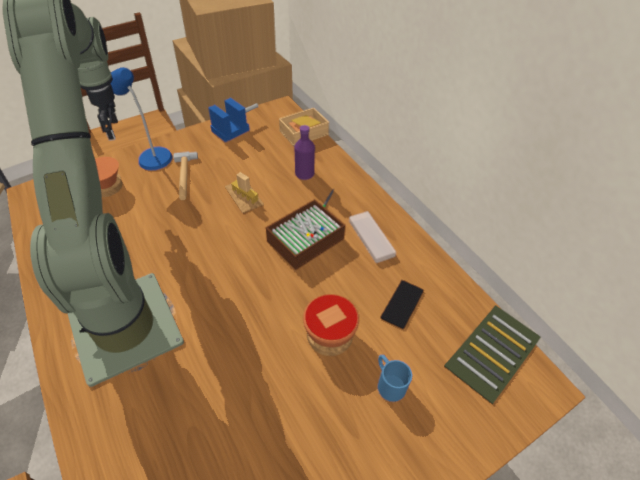

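The scene view shows the tray at about (323,244), the rake on its mat at (406,187), the flask at (452,250) and the spare punch at (388,285). The side view agrees. Next I'll measure the tray and rake from depth and take a closer look.

```bash
cat > m.py <<'E'
from h import *
for n,c in(('scene',(323,244)),('side',(306,234))):
    d=bot.grab_frame(n); P=cloud(d); f=d['frame']
    hsv=cv2.cvtColor(f,cv2.COLOR_RGB2HSV)
    w=P[c[1],c[0]]; print(n,'centre px',w)
    near=np.linalg.norm(P[:,:,:2]-w[:2],axis=2)<0.16
    m=near&(abs(P[:,:,2]-.066)<.006)&(hsv[:,:,2]<110)
    r=cv2.minAreaRect(P[m][:,:2].astype(np.float32)*1000); print('tray rim',m.sum(),P[m][:,2].mean(),r)
    # rake
    k=(406,187) if n=='scene' else (243,190)
    w=P[k[1],k[0]]; near=np.linalg.norm(P[:,:,:2]-w[:2],axis=2)<0.13
    m=near&(P[:,:,2]>.087)&(P[:,:,2]<.105); print('handle top',m.sum(),P[m].mean(0),cv2.minAreaRect(P[m][:,:2].astype(np.float32)*1000))
    m=near&(P[:,:,2]>.012)&(P[:,:,2]<.05); print('bar',m.sum(),cv2.minAreaRect(P[m][:,:2].astype(np.float32)*1000))
    m=near&(P[:,:,2]>.003)&(P[:,:,2]<.05); print('mat',m.sum(),cv2.minAreaRect(P[m][:,:2].astype(np.float32)*1000))
    x,y=(265,190) if n=='scene' else (255,190)
    cv2.imwrite(f'pics/c_{n}.png',cv2.resize(f[y-30:y+110,x-30:x+170,::-1],(800,560),interpolation=cv2.INTER_CUBIC))
E
python3 m.py
```

```text
scene centre px [0.61233016 0.01530449 0.07033126]
tray rim 742 0.06544277594406704 ((591.2459716796875, 21.114845275878906), (199.78085327148438, 149.17616271972656), 9.531241416931152)
handle top 123 [0.5116669  0.29384115 0.09480233] ((510.6448974609375, 294.5413818359375), (21.83272361755371, 44.574378967285156), 20.00046730041504)
bar 314 ((512.8186645507812, 295.6780090332031), (47.10450744628906, 136.69528198242188), 7.279519081115723)
mat 1752 ((523.5399169921875, 285.11224365234375), (254.8765106201172, 253.40843200683594), 76.54195404052734)
side centre px [ 0.57533967 -0.00553037  0.06510082]
tray rim 378 0.06376773536606213 ((588.8043212890625, 21.974288940429688), (196.6186065673828, 151.60997009277344), 8.609808921813965)
handle top 70 [0.50713185 0.29522908 0.09398867] ((507.44464111328125, 296.5307312011719), (23.177352905273438, 46.5926628112793), 12.674032211303711)
bar 228 ((501.68743896484375, 308.3413391113281), (27.197097778320312, 132.2265167236328), 20.434650421142578)
mat 716 ((498.6717529296875, 283.4734191894531), (228.92218017578125, 254.96218872070312), 18.23310089111328)
```

View pics/c_scene.png

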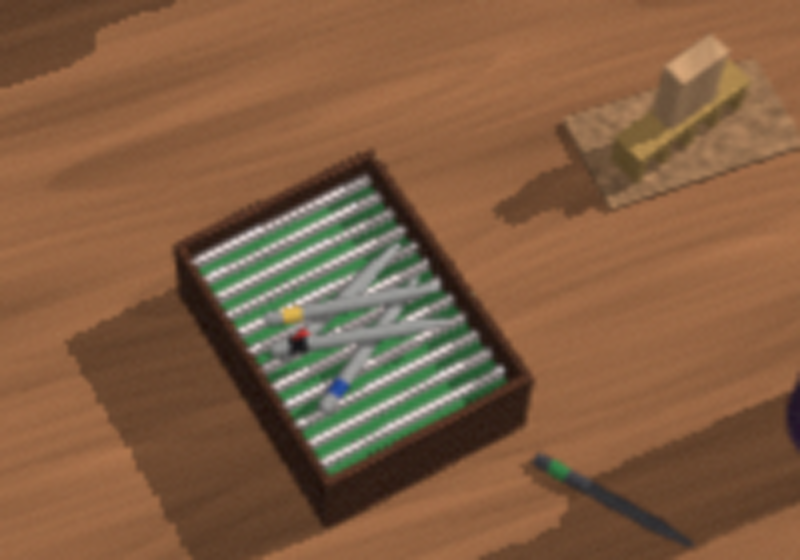

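The crop shows the rake on its mat (top right) and the tray, with the clear strip at the robot-side end. The punches' yellow, red, black and blue bands sit mid-tray. Depth gives the tray centre as (0.590, 0.0215) with x at about 9°, and its rim size and height match the given dimensions. Next I'll go above the rake for a close look.

```bash
cat >> h.py <<'E'
def rot(deg):
    a=np.radians(deg); c,s=np.cos(a),np.sin(a)
    return np.array([[-s,c,0],[c,s,0],[0,0,-1.]])
def rot2(deg): # half-turn variant
    return rot(deg+180)
E
python3 - <<'E'
from h import *
print(bot.read_time_s(),bot.read_tool_rot().round(2) if hasattr(bot.read_tool_rot(),'round') else bot.read_tool_rot())
for p in((.51,.295,.113),(.51,.295,.25),(.519,.01,.25),(.66,.03,.11)):
    for a in(12,192):
        print(p,a,np.round(bot.inverse_kinematics(np.array(p),rot(a)),2) if bot.inverse_kinematics(np.array(p),rot(a)) is not None else None)
bot.goto(np.array([.50,.295,.27]),rot(192) if bot.read_tool_rot()[0][1]<0 else rot(12))
d=snap('wrist','w1.png'); P=cloud(d)
R,t=cam(d);print(-R.T@t)
for lo,hi in((.09,.103),(.026,.05),(.003,.010)):
    m=(P[:,:,2]>lo)&(P[:,:,2]<hi)&(np.linalg.norm(P[:,:,:2]-[.51,.295],axis=2)<.12)
    if m.sum()>20: print(lo,m.sum(),P[m].mean(0),cv2.minAreaRect(P[m][:,:2].astype(np.float32)*1000))
E
```

```text
0.2 [[-0.95  0.32 -0.  ]
 [ 0.32  0.95 -0.  ]
 [-0.   -0.   -1.  ]]
(0.51, 0.295, 0.113) 12 [-0.64  0.89  0.13  1.56 -0.15  0.7  -0.24]
(0.51, 0.295, 0.113) 192 [-0.26  0.95 -0.67  1.55  0.71  0.89  2.17]
(0.51, 0.295, 0.25) 12 [-0.68  0.72  0.2   1.4  -0.16  1.03 -0.23]
(0.51, 0.295, 0.25) 192 [-0.25  0.78 -0.71  1.39  0.53  1.17  2.33]
(0.519, 0.01, 0.25) 12 [-0.18  0.61  0.17  1.66 -0.13  0.88  0.26]
(0.519, 0.01, 0.25) 192 [ 0.32  0.68 -0.76  1.65  0.53  1.03  2.75]
(0.66, 0.03, 0.11) 12 [-0.14  0.99  0.1   1.27 -0.11  0.89  0.2 ]
(0.66, 0.03, 0.11) 192 [ 0.21  1.07 -0.77  1.25  0.75  1.1   2.73]
[0.48239078 0.37048867 0.41257811]
0.09 1256 [0.50887788 0.29814946 0.09561554] ((509.2610778808594, 297.0194091796875), (19.91304588317871, 44.32029342651367), 18.39348793029785)
0.026 1540 [0.50503172 0.30848137 0.0400534 ] ((509.3894958496094, 296.53741455078125), (26.056352615356445, 105.5316162109375), 18.429655075073242)
0.003 8179 [0.50495139 0.31405746 0.00603926] ((486.7825622558594, 310.52239990234375), (164.15194702148438, 158.8242950439453), 73.67887115478516)
```

View pics/w1.png

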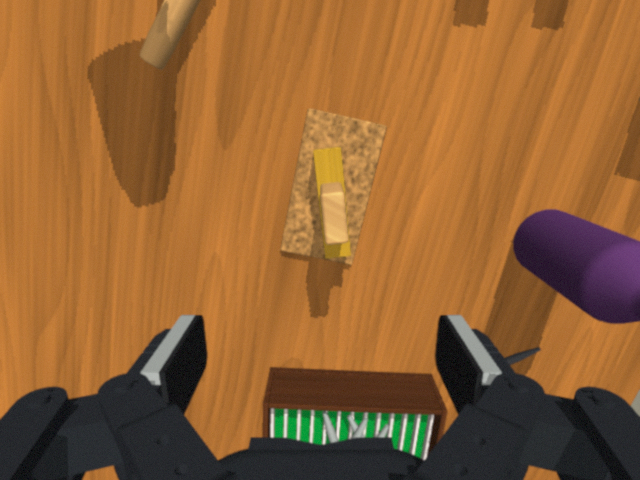

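The wrist view shows the rake at about (333,205) on the mat, whose corners are (310,110), (386,125), (351,263) and (281,250). The handle and bar rectangles match their given sizes, with the rake at (0.509, 0.297) and 18.4°. Next I'll grasp it.

Run:
```python
from h import *
d=snap('wrist')
c=ray(d,[(310,110),(386,125),(351,263),(281,250)],.006); print(c.round(4)); print('mat',c.mean(0),[np.linalg.norm(c[i]-c[(i+1)%4]) for i in range(4)], np.degrees(np.arctan2(*(c[1]-c[0])[1::-1])))
R=rot(18.4)
bot.goto(np.array([.5093,.2968,.17]),R)
bot.line_to(np.array([.5093,.2968,.0535]),R,v=.08)
print(bot.read_position(),bot.read_wrist_force())
bot.grab(60); bot.sleep(.2)
print(bot.read_width(),bot.read_grasp_force(),bot.read_wrist_force(),bot.read_time_s(),bot.read_position())
bot.line_to(np.array([.5093,.2968,.20]),R,v=.1)
bot.sleep(.3);print(bot.read_width(),bot.read_wrist_force(),bot.read_moment(),bot.read_time_s())
d=snap('side');P=cloud(d)
m=(np.linalg.norm(P[:,:,:2]-[.509,.297],axis=2)<.065)&(P[:,:,2]>.1)&(P[:,:,2]<.19)
print(np.percentile(P[m][:,2],[0,1,5,10]))
```

```text
[[0.4701 0.377  0.006 ]
 [0.546  0.379  0.006 ]
 [0.5459 0.2314 0.006 ]
 [0.4688 0.23   0.006 ]]
mat [0.50770459 0.30435625 0.006     ] [np.float64(0.07589708044049516), np.float64(0.1476200826906242), np.float64(0.07711857725639286), np.float64(0.14696618676605477)] 1.5699582690339062
[0.50945768 0.29689354 0.05388653] [0.23270276 0.39739541 0.27165137]
0.019430419106012637 59.11668241024017 [0.38730231 0.44679796 2.76953905] 4.6917 [0.50933872 0.29682212 0.05356378]
0.019589035242262562 [-0.32176834  0.29613692 -2.46023443] [ 0.04689472  0.02557416 -0.00581621] 6.6083
[0.15125398 0.15310261 0.15591735 0.15822525]
```

```bash
cat > tray.py <<'E'
from h import *
import sys
def look(name):
    d=snap('wrist',name);P=cloud(d);f=d['frame']
    hsv=cv2.cvtColor(f,cv2.COLOR_RGB2HSV)
    m=(abs(P[:,:,2]-.066)<.005)&(np.linalg.norm(P[:,:,:2]-[.59,.0215],axis=2)<.14)&(hsv[:,:,2]<110)
    print('rim',m.sum(),P[m][:,2].mean(),cv2.minAreaRect(P[m][:,:2].astype(np.float32)*1000))
    g=(hsv[:,:,0]>45)&(hsv[:,:,0]<85)&(hsv[:,:,1]>120)
    return d,P,f,hsv
E
python3 - <<'E'
from tray import *
bot.goto(np.array([.58,-.09,.26]),rot(9))
d,P,f,hsv=look('w2.png'); print(bot.read_time_s())
E
```

```text
rim 4713 0.06563254457277452 ((592.36328125, 13.938911437988281), (196.80809020996094, 131.07615661621094), 9.28172492980957)
8.1833
```

View pics/w2.png

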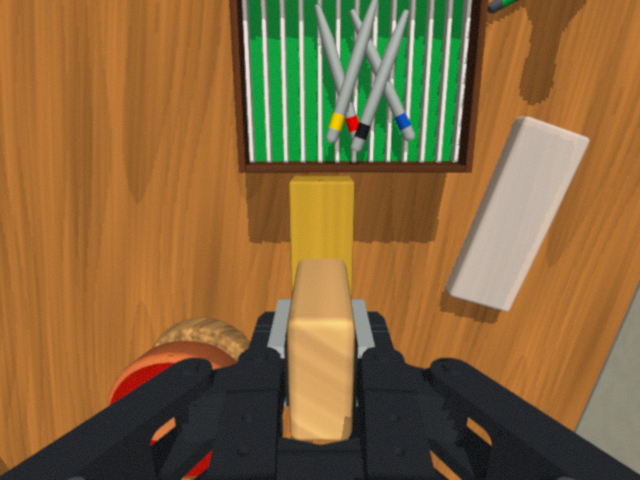

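The view shows the tray's x running to the right, with the clear strip at columns 247–318 and the punches between columns 318 and 413. The bands are at row ~125. The tray centre is (0.591, 0.0223) with yaw 9.3°, consistent with the first estimate. Next I'll set the rake down in the clear strip by feel.

```bash
cat >> h.py <<'E'
Y=9.28; C=np.array([.591,.0223]); RT=rot(Y)
def tp(x,y,z):
    a=np.radians(Y); return np.array([C[0]+x*np.cos(a)-y*np.sin(a),C[1]+x*np.sin(a)+y*np.cos(a),z])
def W(n=6):
    F=[]
    for _ in range(n): F.append(bot.read_wrist_force()); bot.sleep(.01)
    F=np.array(F); a=np.radians(Y); f=F.mean(0)
    return np.array([f[0]*np.cos(a)+f[1]*np.sin(a),-f[0]*np.sin(a)+f[1]*np.cos(a),f[2]]),F.std(0)
E
python3 - <<'E'
from h import *
import json
bot.goto(tp(-.071,0,.20),RT)
bot.line_to(tp(-.071,0,.106),RT,v=.08); bot.sleep(.3)
f0,s=W(10);print('free',f0,s)
print(bot.line_to(tp(-.071,0,.089),RT,v=.008,guard=1.5))
bot.sleep(.2); f,s=W(); p=bot.read_position(); print(p,f-f0,bot.read_time_s())
z=p[2]
while f[2]-f0[2]<2.5:
    z-=.0003; bot.line_to(tp(-.071,0,z),RT,v=.01); bot.sleep(.1); f,s=W(); print(z,bot.read_position()[2],(f-f0).round(2))
bot.sleep(.3); print(bot.read_time_s(),bot.read_moment())
json.dump(dict(f0=list(f0),z=z),open('st.json','w'))
E
```

```text
free [-0.01254157  0.20785983 -1.9246435 ] [0.4613189  0.47549153 0.63541617]
True
[0.52064624 0.01086256 0.09496556] [ 0.84029689 -0.23761098  1.39298736] 12.0333
0.09466556031915437 0.09465453021768425 [-0.52 -0.32  2.67]
12.7333 [-0.01046023  0.21383939 -0.01280467]
```

```bash
cat > comb.py <<'E'
from h import *
import json
def comb(x0,x1,y=0,step=.004,v=.03,tgt=3.0,fxmax=12):
    s=json.load(open('st.json')); f0=np.array(s['f0']); z=s['z']; zr=s.setdefault('zr',z); x=x0; sg=np.sign(x1-x0); log=[]
    fz=tgt
    while sg*(x1-x)>1e-6:
        x+=sg*min(step,abs(x1-x)); bot.line_to(tp(x,y,z),RT,v=v)
        f=W(5)[0]-f0; fz=.5*fz+.5*f[2]; log.append((round(x*1e3),round((z-zr)*1e3,2),f.round(1).tolist()))
        z=float(np.clip(z+np.clip((fz-tgt)/3.2e3*.4,-.0003,.0003),zr-.001,zr+.0015))
        if abs(f[0])>fxmax or f[2]>7.5: print('STOP'); break
    s['z']=z; json.dump(s,open('st.json','w'))
    for l in log: print(*l)
    print(bot.read_time_s(),bot.read_position()); return x
E
python3 - <<'E'
from comb import *
comb(-.071,.0)
snap('scene','s1.png'); d=snap('side')
f=snap('scene')['frame'];cv2.imwrite('pics/c1.png',np.vstack([cv2.resize(f[185:295,260:390,::-1],(710,600))]))
E
```

```text
STOP
-67 0.0 [0.5, -0.3, 2.8]
-63 -0.02 [0.7, -0.5, 2.0]
-59 -0.08 [0.8, -0.3, 2.5]
-55 -0.15 [0.9, 0.3, 3.3]
-51 -0.16 [1.1, -0.1, 3.2]
-47 -0.15 [0.4, 0.2, 3.0]
-43 -0.15 [0.7, -0.4, 2.8]
-39 -0.16 [0.7, -0.3, 3.1]
-35 -0.17 [0.7, -0.4, 3.2]
-31 -0.16 [0.8, -0.1, 3.1]
-27 -0.14 [0.9, -0.3, 3.2]
-23 -0.12 [0.6, 0.6, 3.1]
-19 -0.11 [0.5, 0.3, 3.4]
-15 -0.08 [-0.8, -0.4, 4.7]
-11 0.04 [0.5, -0.2, 3.7]
-7 0.14 [-5.3, -1.4, 4.7]
-3 0.3 [-13.2, 0.5, 6.4]
18.2583 [0.58598487 0.02172551 0.09436371]
```

View pics/c1.png

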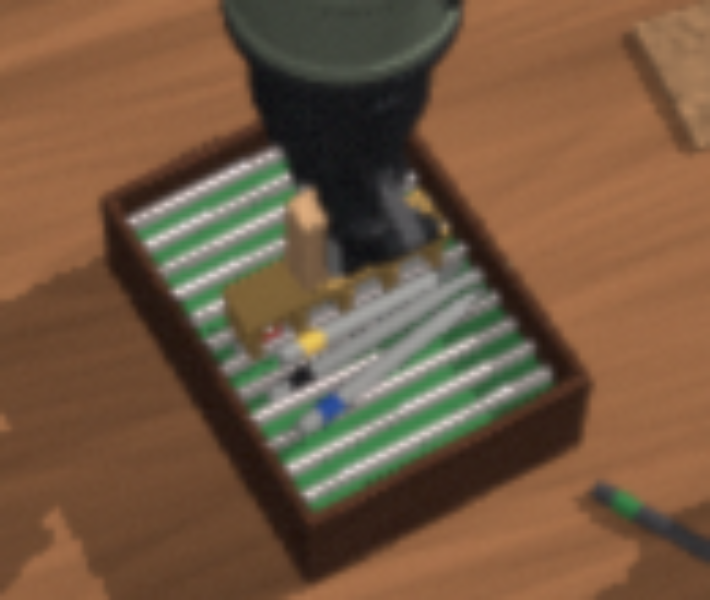

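The crop shows red in a groove under the teeth and black apparently down. Yellow is loose just in front of the teeth at (310,345), and blue is still slanted at (330,405). I'll carry on with a higher lateral allowance.

Run:
```python
from comb import *
x=comb(-.003,.078,step=.003,fxmax=25,tgt=2.5)
f=snap('scene')['frame'];cv2.imwrite('pics/c2.png',cv2.resize(f[185:295,260:390,::-1],(710,600)))
```

```text
STOP
0 0.59 [-18.9, 0.0, 9.9]
18.7 [0.58789556 0.02202789 0.09446516]
```

View pics/c2.png

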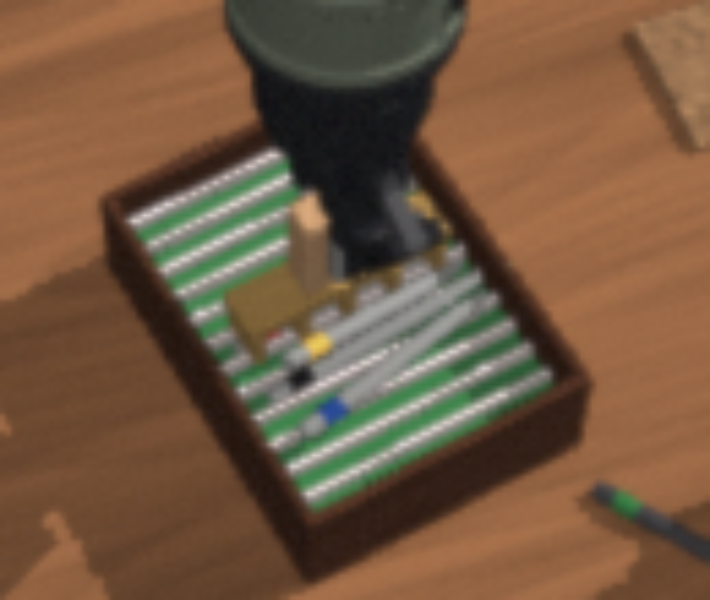

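Yellow is jammed between the teeth and black at (315,345), and blue is still slanted. I'll ease off, lift the teeth 2 mm clear of the ridges, and push again with no load on the bed.

```bash
cat >> comb.py <<'E'
def push(x0,x1,h,y=0,step=.003,v=.04,fxmax=14,fzmax=6):
    s=json.load(open('st.json')); f0=np.array(s['f0']); z=s['zr']+h; x=x0; sg=np.sign(x1-x0); log=[]
    while sg*(x1-x)>1e-6:
        x+=sg*min(step,abs(x1-x)); bot.line_to(tp(x,y,z),RT,v=v)
        f=W(4)[0]-f0; log.append((round(x*1e3),f.round(1).tolist()))
        if abs(f[0])>fxmax or f[2]>fzmax: print('STOP'); break
    print(*log); print(bot.read_time_s(),bot.read_position()); return x
def crop(name):
    f=snap('scene')['frame'];g=snap('side')['frame']
    a=cv2.resize(f[188:292,268:378,::-1],(423,400),interpolation=cv2.INTER_CUBIC); b=cv2.resize(g[198:272,260:350,::-1],(377,400),interpolation=cv2.INTER_CUBIC)
    cv2.imwrite('pics/'+name,np.hstack([a,b]))
E
python3 - <<'E'
from comb import *
s=json.load(open('st.json'))
bot.line_to(tp(-.008,0,s['zr']+.001),RT,v=.03)
bot.line_to(tp(-.02,0,s['zr']+.002),RT,v=.05)
x=push(-.02,.078,.002)
crop('c3.png')
E
```

```text
(-17, [0.0, 0.0, -0.6]) (-14, [-0.5, 0.1, -0.4]) (-11, [0.1, -0.6, -0.1]) (-8, [-0.1, -0.3, 0.5]) (-5, [0.0, -0.4, -0.3]) (-2, [-0.3, -0.5, 0.3]) (1, [-0.1, -0.2, -0.1]) (4, [-0.3, -0.3, -0.5]) (7, [-0.5, -0.7, -0.6]) (10, [0.1, -0.2, -0.3]) (13, [-0.5, 0.1, -0.4]) (16, [-0.1, -0.3, -0.4]) (19, [0.1, -0.3, -0.4]) (22, [0.0, -0.5, -0.2]) (25, [-0.5, -0.4, -0.3]) (28, [-0.1, -0.1, -0.6]) (31, [0.3, -0.0, -0.4]) (34, [0.1, -0.2, -0.3]) (37, [0.2, -0.3, -0.5]) (40, [-0.2, -0.1, -0.2]) (43, [-0.4, -0.0, -0.2]) (46, [0.2, -0.6, -0.3]) (49, [0.1, -0.1, -0.1]) (52, [-0.5, -0.0, -0.6]) (55, [-0.0, -0.3, 0.1]) (58, [-0.3, 0.2, -0.5]) (61, [0.1, -0.8, -0.8]) (64, [-0.2, -0.6, -0.2]) (67, [0.1, -0.1, -0.3]) (70, [-0.3, 0.1, -0.6]) (73, [0.1, -0.0, -0.2]) (76, [-0.2, 0.4, 0.3]) (78, [0.2, -0.2, -0.0])
28.9083 [0.66800944 0.03490705 0.09665434]
```

View pics/c3.png

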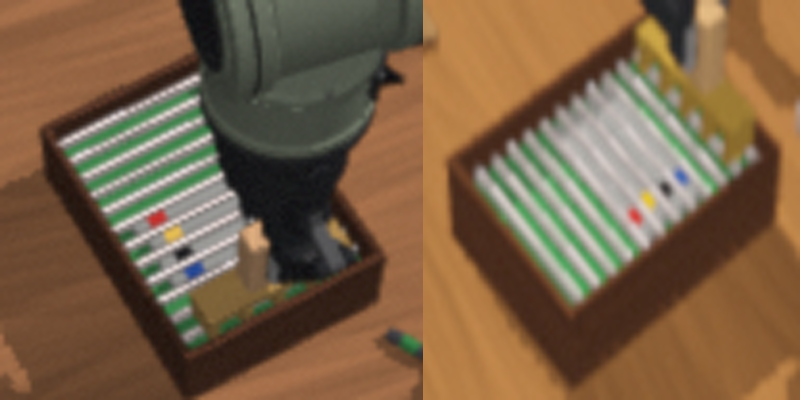

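Both views show all four bands in adjacent grooves with the rods parallel: left view (157,217), (175,234), (183,252) and (194,270). The free push met no resistance. Now I'll bear lightly on the bed here and check the punch heights.

Run:
```python
from comb import *
s=json.load(open('st.json')); zr=s['zr']; x=.072
bot.line_to(tp(x,0,zr+.002),RT,v=.04); bot.sleep(.2); f0=W(8)[0]
z=zr+.002; f=f0
while f[2]-f0[2]<2.5 and z>zr-.002:
    z-=.0004; bot.line_to(tp(x,0,z),RT,v=.01); f=W(6)[0]
print((z-zr)*1e3,f-f0); bot.sleep(.4); print(W(8)[0]-f0)
d=snap('side');P=cloud(d)
a=np.radians(Y);q=P[:,:,:2]-C;X=q[...,0]*np.cos(a)+q[...,1]*np.sin(a);Yy=-q[...,0]*np.sin(a)+q[...,1]*np.cos(a)
m0=(abs(Yy)<.045)&(P[:,:,2]<.08)&(P[:,:,2]>.02)
for xc in np.arange(-82.5,60,15)/1e3:
    m=m0&(abs(X-xc)<.004); print(round(xc*1e3,1),m.sum(),np.percentile(P[m][:,2],[50,95]).round(4))
print(bot.read_time_s())
```

```text
1.3877787807814457e-14 [-0.35938119 -0.02298943  3.46276913]
[0.32848917 0.23162172 3.94986248]
-82.5 11 [0.0386 0.0469]
-67.5 50 [0.0371 0.0433]
-52.5 47 [0.0372 0.042 ]
-37.5 48 [0.0372 0.0454]
-22.5 41 [0.0372 0.045 ]
-7.5 48 [0.0454 0.0493]
7.5 47 [0.0457 0.0502]
22.5 66 [0.0446 0.0489]
37.5 55 [0.0454 0.0485]
52.5 47 [0.0379 0.0706]
31.5917
```

All four punch grooves (-7.5 to 37.5 mm) read near the ridge-top height, so the punches are settled. Next I'll return the rake to its mat.

Run:
```python
from comb import *
bot.line_to(tp(.072,0,.20),RT,v=.12)
bot.line_to(tp(-.06,0,.22),RT,v=.15)
R=rot(4); m=np.array([.508,.302])
bot.goto(np.r_[m,.20],R)
bot.line_to(np.r_[m,.062],R,v=.1); bot.sleep(.2)
print(bot.line_to(np.r_[m,.0525],R,v=.01,guard=2.5),bot.read_position())
bot.sleep(.2); bot.let_go(); bot.sleep(.3)
bot.line_to(np.r_[m,.20],R,v=.1)
bot.goto(np.array([.44,.33,.27]),R); bot.sleep(.3)
d=snap('wrist');P=cloud(d)
for lo,hi in((.09,.103),(.026,.05)):
    k=(P[:,:,2]>lo)&(P[:,:,2]<hi)&(np.linalg.norm(P[:,:,:2]-m,axis=2)<.12); print(k.sum(),P[k][:,2].mean(),cv2.minAreaRect(P[k][:,:2].astype(np.float32)*1000))
f=snap('scene')['frame']; cv2.imwrite('pics/end.png',cv2.resize(f[160:300,260:450,::-1],(800,590),interpolation=cv2.INTER_CUBIC)); print(bot.read_time_s())
```

```text
True [0.507955   0.30198628 0.05364657]
1190 0.09554672505063763 ((506.9367980957031, 302.6101989746094), (20.41851043701172, 43.22736358642578), 4.266476631164551)
1717 0.03976626677840626 ((506.75836181640625, 301.83709716796875), (26.386917114257812, 106.64644622802734), 3.997535467147827)
40.9417
```

View pics/end.png

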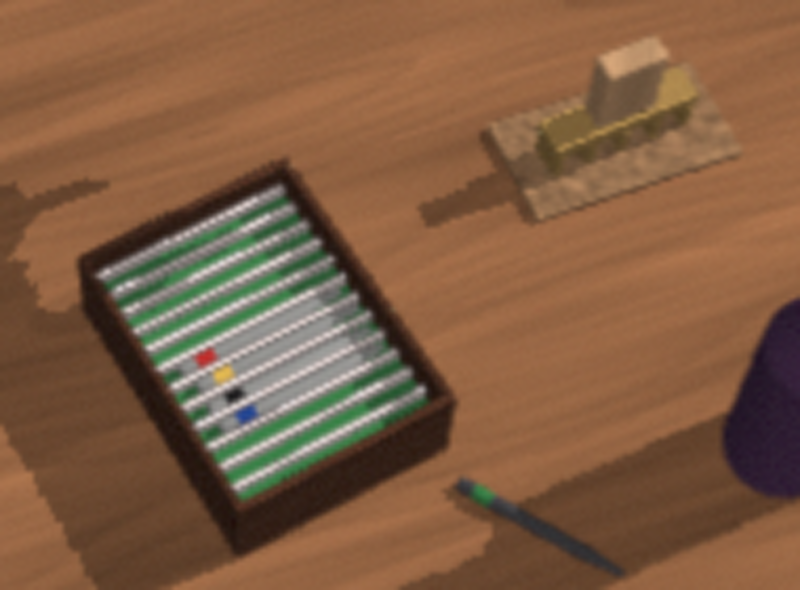

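The four punches lie parallel in adjacent grooves, with bands from (205,357) to (247,413). The rake stands upright on its mat at (615,115).

```bash
python3 -c "
from cell import bot
print(bot.job_done())"
```

```text
the job is handed in; nothing more can be done
None
```

I handed the job in at about 41 s on the robot's clock: all four punches lie parallel in adjacent grooves and the rake stands released on its mat, but no verdict came back and one wrist reading during combing reached 9.9 N, close to the 10 N limit.

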